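# Lay the gear case on its back and snap its lid shut

## Robot

A 7-joint arm with a two-finger parallel gripper is mounted at the origin on the work surface. World frame = base frame: x ahead of the robot, y to its left, z up, the work surface at z = 0. Lengths are in m, angles in degrees, forces in N, time in s.
With the tool pointing down it reaches from about 0.35 to 0.775 m from the base axis. Payload 3.1 kg.
Tool frame: the origin (TCP) lies on the centre line of the jaws, within the pads' length; the fingertips stand 17 mm ahead of it and the grasp point (between the pads) lies 2 mm behind it (robot.tip_reach is the distance from the TCP to the fingertips, in m); z points along the fingers, y is the direction in which the jaws open and shut (so a half turn about z gives the same grasp; the last joint's range is limited). The gripper opens to 85 mm and grips with 20 to 120 N. Pads are 22 mm wide; open, the fingers measure 114 mm over their backs; the gripper's body (76 mm by 85 mm) begins 54 mm behind the grasp point. The pads swing forward as they close: fully open they stand 13 mm farther back than shut.
Start: joints at [-74.639, 17.813, 0.802, 86.603, -0.252, 75.585, -1.558], TCP at [0.168, 0.524, 0.213] pointing down, gripper open.
Joint ranges: [-154.91, 154.91], [-16.99, 109.72], [-72.82, 74.43], [7.12, 147.25], [-82.49, 262.49], [11.32, 116.49], [-174.64, 174.64]. Speed limits (degrees/s): [159.86, 159.86, 180, 180, 180, 180, 180].

## Interface

Orientations are given as [roll, pitch, yaw] about the fixed x, y, z axes, in that order (R = Rz(yaw) Ry(pitch) Rx(roll)).
In Python, from station import robot, fingers, vision, workorder, recognise gives the robot as it stands. Calls block until the motion is done:
- robot.move_to(position, orientation): joint-space move of the TCP to a pose.
- robot.line_to(position, orientation=None, velocity=0.15, f_stop=None): straight line of the TCP; orientation=None keeps the orientation; velocity is the mean speed in m/s. With f_stop (N) it stops when the force on the tool has changed by that much, and returns True; else False.
- robot.move_j(angles): joint-space move.
- fingers.gripper_to(opening, force=None): opening from 0.0 (shut) to 1.0 (fully open); force is the grip in N (None keeps the last); returns when the fingers have stopped.
- robot.pause(seconds).
- robot.inverse_kinematics(position, orientation): joint angles nearest the present ones, or None.
- vision.grab_frame(name): name is "scene" or "top" or "wrist"; returns the picture (384x512x3 uint8, red, green, blue); there is no depth.
- vision.calibration(name): a dict with "mtx" (3x3 intrinsics, pixels), "extrinsics" (4x4, takes a point from world to camera coordinates); the wrist camera has in their place "T_tool_cam" (4x4, takes a point from camera to tool coordinates, whose origin is the TCP and whose axes are the flange's). Camera axes: x right, y up, looking along -z (the intrinsics and any distortion apply to the point x, -y, -z); pixel columns grow to the right and rows downward; lengths in m; the calibration is good to about 2 mm. A picture is of the moment at which its call begins: read the wrist's pose just before it. calibration takes no time and is no camera call.
A pose or a line that the arm cannot do raises robot.PlanningError and nothing moves.
- workorder.close_job(): hands the job in, once; it reports no verdict.
Trained networks look in the newest picture that a camera, given by its name, has taken for a name from the list of things; names that differ only in an ending like _2 or _b are one class to them, and where a whole thing is asked for, a point or a joint stands for the part that bears it (a point fixed in the world has none). Each returns a list of dicts, best first, with "p" (0 to 1); they miss things now and then, are a little off and sometimes report something else, mostly with a low value. They report only what shows in the picture. A call takes as long as a camera call. They do not tell look-alikes from the thing itself.
- recognise(label, camera): "rect" ([centre column, centre row, width, height] in pixels, round what is visible of it).
Readings, each from a call of its own:
- robot.current_time_s(): time.
- robot.current_joint_positions(): joint angles.
- robot.current_dq(): joint speeds.
- robot.current_joint_torque(): joint torques, N m.
- robot.current_tool_pos(): TCP position.
- robot.current_eef_rot(): TCP orientation.
- robot.current_contact_force(): force on the tool from outside, world axes, zero at the start.
- robot.current_torque(): the same for the moment, N m.
- robot.current_finger_gap(): opening from 0.0 (shut) to 1.0 (fully open).
Only numpy, scipy, OpenCV 4.12 (cv2) and the standard library are available. Lean on these libraries where they do the work, as an engineer would, in place of code of your own. Each camera call takes 0.05 s, during which the arm holds its last target.

## Task

The tall grey gear case stands on its end on the rack's lower front tray: push its top away so that its foot catches on the step and it topples onto its back on the rubber mat, lid up and lying squarely front to back. Then gently press each of the four snap tabs of its lid fully home, and leave the case lying there, without disturbing the canisters, funnel, beaker and lens hood around it.

Things in the scene. Friction and masses are not known exactly. Their poses are not given: they have to be found in the camera images.
- case: Grey plastic gear case, 76 mm deep (x), 120 wide (y), 180 tall (z), 0.35-0.7 kg, standing upright at the start. Origin: centre of its 76 x 120 mm foot; z runs to its top end, -x out of the broad lid face (lid surface at x = -38 mm, back at +38), which faces the robot. Lying on its back, its x points straight down. The gripper must never put more than 45 N on it.
- rack: White powder-coated steel rack, fixed; x runs to the back, y left, z up; origin on the table under the step. Slippery steel tray at x = -130 to 0, 6 mm above the table; rubber mat x = 0 to 200, y = -110 to 110, 22 mm above the table. Rear lip at x = 235, 36 high. Corner posts at y = +-270. Canisters, funnel, beaker, hood and tap stand at |y| of 150 or more.
- rack_step (a point): middle of the step's upper edge, where the tray meets the mat: x = 0, y = 0, z = 22 mm in the rack's frame; the step face is 16 mm high, runs along y and blocks the case's foot
- rack_edge (a point): middle of the lower front edge of the top board overhead: x = 65, y = 0, z = 255 mm in the rack's frame. The board reaches back to x = 270 and to y = +-280, 12 mm thick; between y = +-150 it is a grid of 10 mm rods along y, 32 mm apart, too close for a gripper. Once the case lies on its back, its two high tabs are beneath the board, some 20 to 60 mm behind this edge.
- tab_low_left (a joint): travel of this snap tab into the lid, m: near 0 = open, standing 9 mm proud; 0.006 = fully home, standing 3 mm proud. It moves stiffly (about 6 N), stays where it is left and stops hard when home.
- tab_low_right (a joint): as tab_low_left
- tab_high_right (a joint): as tab_low_left
- tab_high_left (a joint): as tab_low_left
- tab_low_left_top (a point): centre of the outer face (30 x 30 mm) of this dark grey tab; in the case's frame at y = +43 mm, z = 60 mm. It moves with the tab; its axes are the case's, x pointing into the lid.
- tab_low_right_top (a point): as above, at y = -43 mm, z = 60 mm of the case's frame
- tab_high_right_top (a point): as above, at y = -43 mm, z = 136 mm of the case's frame
- tab_high_left_top (a point): as above, at y = +43 mm, z = 136 mm of the case's frame
- canister0: black plastic canister, 58 mm across, 52 mm high, origin under its centre; bottom of a stack of three (0, 1, 2) on the rack's base board, left of the mat
- canister1: as canister0, middle of that stack
- canister2: as canister0, top of that stack
- canister3: as canister0, bottom of a second stack (3, 4, 5) on the left end of the rack's top board
- canister4: middle of the second stack
- canister5: top of the second stack
- funnel: stainless funnel standing mouth down, 92 mm across, 110 mm high, right of the mat; origin under its centre
- beaker: glass beaker, 72 mm across, 90 mm high, on the lower tray beside the case (left or right); origin under its centre
- hood: red plastic lens hood, 76 mm across, 45 mm high, on the lower tray on the other side of the case; origin under its centre
Not all that is in view belongs to the job. Of the things that look like the case, the middle-sized one is meant.

How it is judged (in metres and radians):
On the way:
1. the case has been toppled onto its back on the mat and lies still, its tabs not yet home (angle between case's own x axis and vertical above 3.06 rad and linear speed of case below 0.03 m/s and height (world z) of case below 0.075 m and value of joint each of tab_low_left, tab_low_right, tab_high_right, tab_high_left below 0.0045 m), for 0.2 s.
At the end, for the whole second after the job is handed in: The case lies still on its back on the mat (lid up within 0.08 rad, foot from 60 mm before to 70 mm behind the step and within 60 mm of the mat's middle line, length within 0.26 rad of front to back), and all four tabs are pressed in by at least 5 of their 6 mm (angle between case's own x axis and vertical above 3.06 rad and height (world z) of case between 0.05 and 0.075 m and x of case in the frame of rack between -0.06 and 0.07 m and y of case in the frame of rack between -0.06 and 0.06 m and angle between the z axis of case and the x axis of rack, either way round below 0.26 rad and value of joint each of tab_low_left, tab_low_right, tab_high_right, tab_high_left above 0.005 m and linear speed of case below 0.01 m/s); the robot touches nothing.
It fails at once if the gripper pushes or presses the case with more than 45 N (contact force between the fingers and case above 45 N).
It fails at once if a canister, the funnel, the beaker or the lens hood is moved 25 mm or more (distance of any of canister0, canister1, canister2, canister3, canister4, canister5, funnel, beaker, hood from where it was at the start of the episode above 0.025 m).
It also fails if it takes over 59 s, if anything falls off the work surface, if the arm or the gripper's body presses on something with over 40 N, if the wrist force passes 120 N, or if a joint passes its speed limit or range.

## Working session

There is one attempt and no reset: what is moved stays moved. The work goes in short steps, each a Python script; the robot and the scene stay as the last script left them, time stands still between calls to the robot, and variables do not carry over. Pictures are saved under pics/ and viewed, and the job is handed in when it is done.

```bash
ls; mkdir -p pics; python3 - <<'E'
from station import robot, fingers, vision, workorder, recognise
import cv2
for n in ["scene","top","wrist"]:
    im=vision.grab_frame(n); cv2.imwrite(f"pics/{n}0.png",im[:,:,::-1])
    c=vision.calibration(n); print(n,{k:v for k,v in c.items()})
    if n!="wrist":
        for l in ["case","rack","beaker","hood","funnel","canister0"]:
            print(l,[(r["rect"],round(r["p"],2)) for r in recognise(l,n)])
print(robot.current_time_s(),robot.current_tool_pos(),robot.current_eef_rot(),robot.tip_reach)
E
```

```text
pics
scene {'mtx': array([[383.13584582,   0.        , 256.50993112],
       [  0.        , 383.13584582, 191.06809554],
       [  0.        ,   0.        ,   1.        ]]), 'extrinsics': array([[ 0.93044972, -0.3664125 , -0.00227983, -0.44314163],
       [ 0.27415768,  0.69202742,  0.66778411, -0.32013145],
       [-0.24310674, -0.62196457,  0.74435152, -0.98830798],
       [ 0.        ,  0.        ,  0.        ,  1.        ]])}
case [([261.8, 230.8, 39.6, 77.6], 0.81), ([194.6, 236.8, 42.4, 55.9], 0.58), ([196.8, 337.8, 98.7, 84.7], 0.57)]
rack [([350.7, 230.6, 265.6, 244.1], 0.63)]
beaker [([289.1, 307.6, 33.0, 42.1], 0.62)]
hood [([238.2, 195.0, 25.8, 21.0], 0.97), ([337.6, 84.0, 23.0, 28.6], 0.4)]
funnel [([335.2, 299.1, 30.1, 41.6], 0.65)]
canister0 [([337.1, 83.0, 24.3, 32.6], 0.84), ([329.2, 117.6, 20.7, 19.2], 0.83), ([332.1, 103.5, 24.4, 20.1], 0.82), ([281.8, 163.9, 17.1, 23.2], 0.77), ([281.9, 176.7, 19.2, 12.5], 0.66), ([282.1, 191.9, 17.7, 17.0], 0.62)]
top {'mtx': array([[360.00913727,   0.        , 261.08407057],
       [  0.        , 360.00913727, 192.19736735],
    
[... 737 characters left out ...]
4.1], 0.52), ([205.4, 89.8, 20.7, 17.4], 0.47), ([208.4, 159.2, 13.6, 3.6], 0.44)]
wrist {'mtx': array([[281.95248912,   0.        , 254.7641903 ],
       [  0.        , 281.95248912, 191.38594764],
       [  0.        ,   0.        ,   1.        ]]), 'T_tool_cam': array([[-2.04907558e-04,  9.59489987e-01,  2.81742652e-01,
         7.20764472e-02],
       [ 9.99999910e-01,  3.01637537e-04, -2.99956918e-04,
        -2.93034069e-04],
       [-3.72789819e-04,  2.81742565e-01, -9.59489962e-01,
        -1.61905558e-01],
       [ 0.00000000e+00,  0.00000000e+00,  0.00000000e+00,
         1.00000000e+00]])}
0.75 [0.1676697  0.52384568 0.21292462] [1.79996902e+02 1.68159171e-03 1.62252005e+02] 0.017
```

View pics/scene0.png

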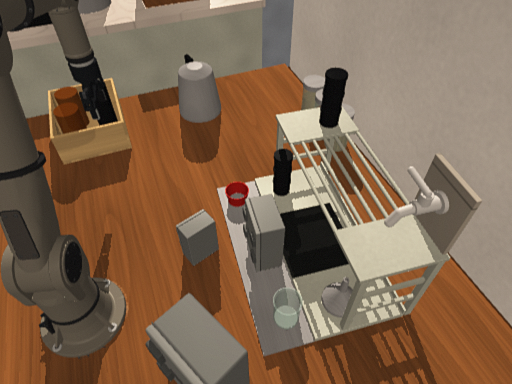

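View pics/top0.png

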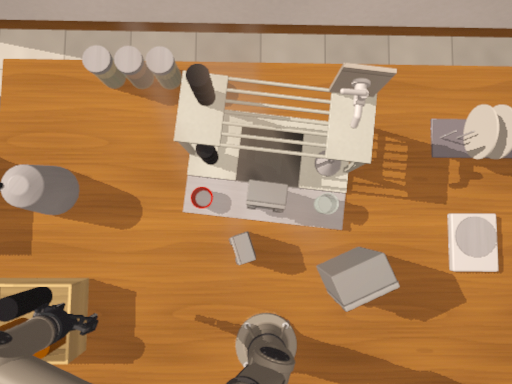

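```bash
python3 - <<'E'
import cv2
a=cv2.imread("pics/scene0.png")[120:350,130:400];b=cv2.imread("pics/top0.png")[60:320,140:400]
cv2.imwrite("pics/c1.png",cv2.resize(a,None,fx=2.5,fy=2.5,interpolation=cv2.INTER_CUBIC))
cv2.imwrite("pics/c2.png",cv2.resize(b,None,fx=2.3,fy=2.3,interpolation=cv2.INTER_CUBIC))
E
```

```text
(no output)
```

View pics/c1.png

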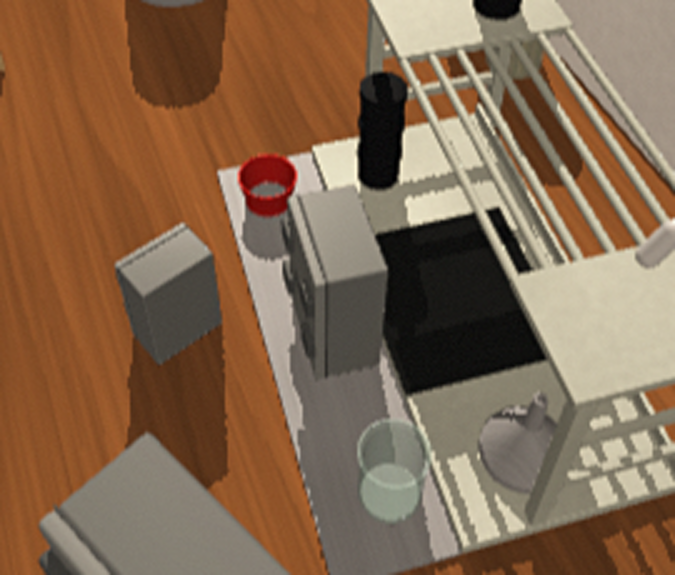

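View pics/c2.png

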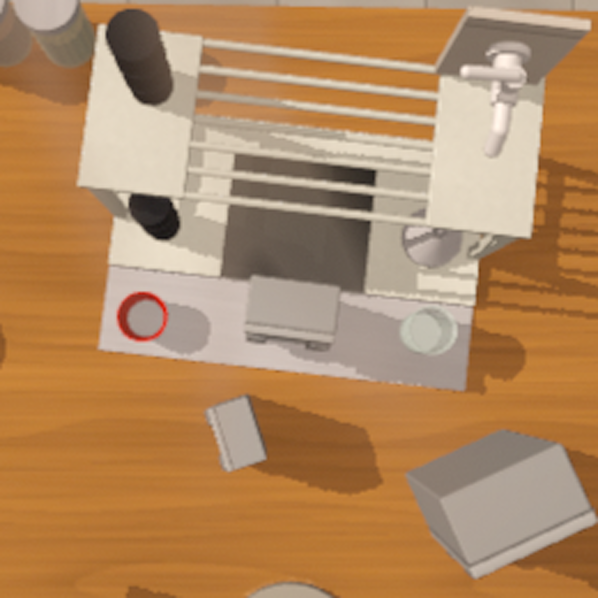

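Three look-alikes (top image): a small one at (242,249), a large one at (359,279), and a middle-sized one standing on the tray at (269,198) with tabs facing the robot. The tray one is meant. Next I'll fit the rack and case poses.

```bash
cat > h.py <<'E'
from station import robot, fingers, vision, workorder, recognise
import numpy as np, cv2
from scipy.optimize import least_squares
def proj(n,P,cal=None):
    c=vision.calibration(n); P=np.atleast_2d(P)
    E=c["extrinsics"]
    q=P@E[:3,:3].T+E[:3,3]
    u=q*[1,-1,-1]; u=u@c["mtx"].T
    return u[:,:2]/u[:,2:]
def Rz(a): return np.array([[np.cos(a),-np.sin(a),0],[np.sin(a),np.cos(a),0],[0,0,1]])
def rack2w(p,P): return np.atleast_2d(P)@Rz(p[2]).T+[p[0],p[1],0]
E
cat > fit.py <<'E'
from h import *
T=[((65,280,267),(173.9,140.9)),((65,-280,267),(370.4,163.0)),((270,280,267),(182.6,71.7)),((0,-110,22),(299.1,187.4)),((0,110,22),(236.1,179.1))]
S=[((0,-110,22),(294.4,276.8)),((65,-280,267),(360,277))]
def res(p):
    r=[]
    for n,L in(("top",T),("scene",S)):
        r.append(proj(n,rack2w(p,np.array([a for a,b in L])/1e3))-np.array([b for a,b in L]))
    return np.vstack(r).ravel()
s=least_squares(res,[0.55,0,-0.1],loss="soft_l1"); print(s.x, np.degrees(s.x[2])); print(s.fun.reshape(-1,2).round(1))
p=s.x; np.save("rack.npy",p)
for n in("top","scene"):
    im=cv2.imread(f"pics/{n}0.png"); im=cv2.resize(im,None,fx=3,fy=3,interpolation=cv2.INTER_CUBIC)
    def poly(L,c):
        q=proj(n,rack2w(p,np.array(L)/1e3)); q=(q+.5)*3-.5
        cv2.polylines(im,[q.round().astype(int)],True,c,1)
    poly([(0,-110,22),(0,110,22),(200,110,22),(200,-110,22)],(0,0,255))
    poly([(65,-280,267),(65,280,267),(270,280,267),(270,-280,267)],(0,255,0))
    poly([(65,-280,255),(65,280,255)],(0,255,255))
    poly([(-130,-270,6),(-130,270,6),(0,270,6),(0,-270,6)],(255,0,0))
    im=im[180:700,480:1150] if n=="top" else im[360:1040,620:1320]
    if n=="scene": im=im[:600]
    cv2.imwrite(f"pics/ov_{n}.png",im)
E
python3 fit.py
```

```text
[ 5.48257296e-01 -1.64234317e-04 -1.00854099e-01] -5.778514228533291
[[-0.8 -0.1]
 [ 0.4 -0.3]
 [-0.4 -1.3]
 [-1.  -0.5]
 [-0.9  0.9]
 [-2.   1. ]
 [ 0.6  5. ]]
```

View pics/ov_top.png

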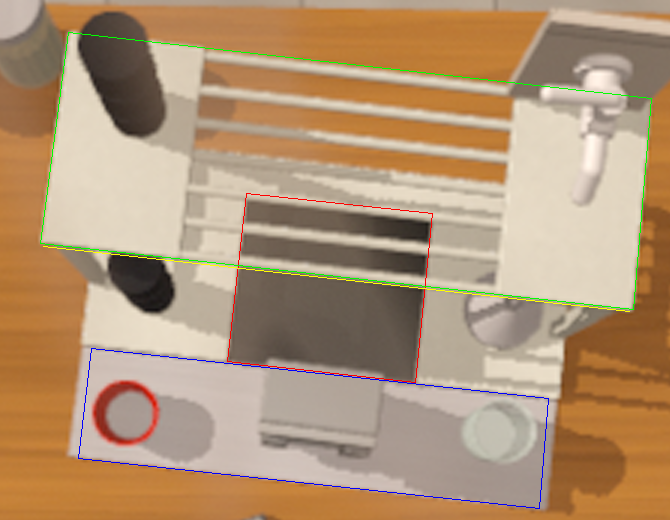

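View pics/ov_scene.png

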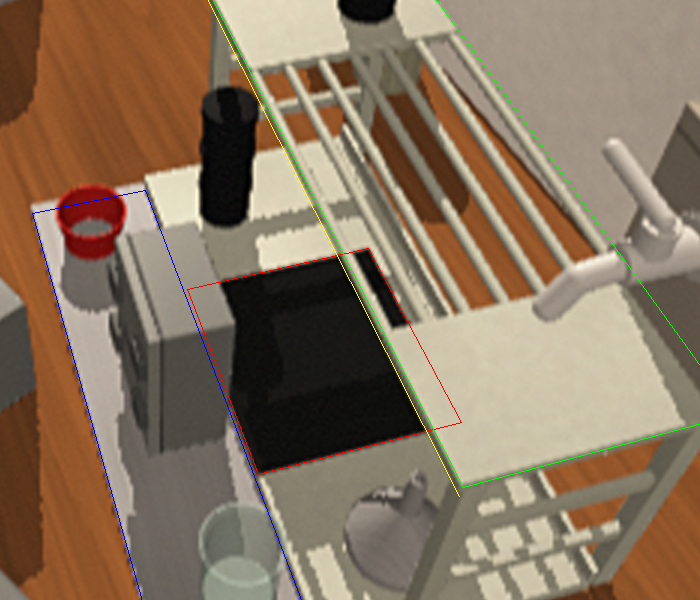

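```bash
cat > fitc.py <<'E'
from h import *
rk=np.load("rack.npy")
a=lambda x,y:((x+480-1)/3,(y+180-1)/3)
b=lambda x,y:((x+620-1)/3,(y+360-1)/3)
T=[((38,60,180),a(268,360)),((38,-60,180),a(384,373)),((-38,60,180),a(262,430)),((-38,-60,180),a(377,447))]
S=[((38,60,180),b(193,224)),((38,-60,180),b(234,322)),((-38,-60,180),b(157,338)),((-38,60,180),b(122,240)),((-38,-60,0),b(160,454)),((38,-60,0),b(230,440))]
def c2w(q,P): return rack2w(rk,rack2w(q,P)+[0,0,.006])
def res(q):
    r=[]
    for n,L in(("top",T),("scene",S)):
        r.append(proj(n,c2w(q,np.array([x for x,_ in L])/1e3))-np.array([y for _,y in L]))
    return np.vstack(r).ravel()
s=least_squares(res,[-.05,0,0],loss="soft_l1"); q=s.x;print(q,np.degrees(q[2])); print(s.fun.reshape(-1,2).round(1)); np.save("case.npy",q)
print("lid top centre world",c2w(q,[[-.038,0,.17]]),"yaw",np.degrees(rk[2]+q[2]))
for n in("top","scene"):
    im=cv2.imread(f"pics/{n}0.png"); im=cv2.resize(im,None,fx=4,fy=4,interpolation=cv2.INTER_CUBIC)
    def poly(L,c):
        u=(proj(n,c2w(q,np.array(L)/1e3))+.5)*4-.5
        cv2.polylines(im,[u.round().astype(int)],True,c,1)
    for z in(0,180): poly([(-38,-60,z),(-38,60,z),(38,60,z),(38,-60,z)],(0,0,255))
    for y in(43,-43):
        for z in(60,136): poly([(-47,y-15,z-15),(-47,y+15,z-15),(-47,y+15,z+15),(-47,y-15,z+15)],(0,255,255))
    im=im[680:880,960:1200] if n=="top" else im[730:1130,920:1180]
    cv2.imwrite(f"pics/oc_{n}.png",cv2.resize(im,None,fx=1.5,fy=1.5))
E
python3 fitc.py
```

```text
[-0.04712645 -0.00017379  0.007782  ] 0.4458757058428675
[[-0.5 -0.7]
 [ 0.3 -1.1]
 [-1.1  0.9]
 [ 0.3 -0.7]
 [ 1.3 -1.5]
 [ 2.4  0.8]
 [-1.5  2.5]
 [-2.6 -0.8]
 [-2.5  1.7]
 [ 0.2 -0.4]]
lid top centre world [[0.46351729 0.00793934 0.176     ]] yaw -5.332638522690424
```

View pics/oc_top.png

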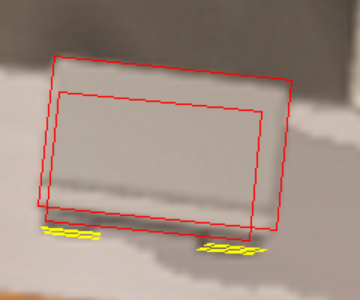

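View pics/oc_scene.png

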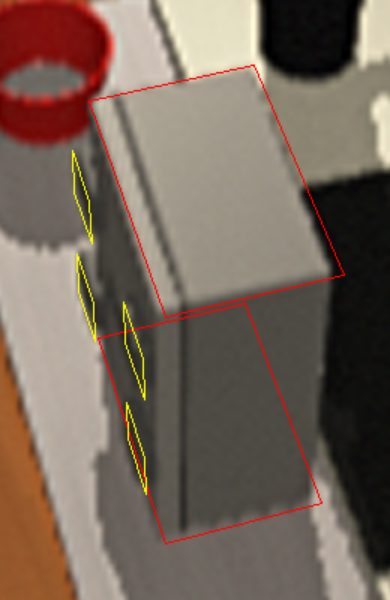

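```bash
cat >> h.py <<'E'
from scipy.spatial.transform import Rotation as Ro
RK=np.load("rack.npy")
YAW=np.degrees(RK[2])
def R2w(P): return rack2w(RK,P)[0]
def tilt(t,cam_low=True):
    # rpy for tool z = forward*sin t - up*cos t in rack heading
    M=Ro.from_euler("z",YAW,degrees=True)*Ro.from_euler("y",-t,degrees=True)*Ro.from_euler("xyz",[180,0,180 if cam_low else 0],degrees=True)
    return M.as_euler("xyz",degrees=True), M.as_matrix()
def tcp_for(contact,t,cam_low=True,half=.011):
    # TCP so that lowest edge of shut fingertip is at contact (world)
    rpy,M=tilt(t,cam_low); s=1 if cam_low else -1
    return np.array(contact)-M[:,2]*.017-M[:,0]*half*s*(1 if t>0 else 0), rpy
E
python3 - <<'E'
from h import *
print(tilt(0)[0])
s=R2w([-.047-.038-.05,0,.175]);print(s, robot.inverse_kinematics(s,tilt(0)[0]))
for cl in(True,False):
  for t in(20,30,40,50,60):
    for x in(.02,.04,.09,.12,.15):
      p,r=tcp_for(R2w([x,0.043,.105]),t,cl); j=robot.inverse_kinematics(p,r)
      print(cl,t,x,None if j is None else np.round(j,0))
E
```

```text
[180.           0.         174.22148577]
[0.41394329 0.013428   0.175     ] [-42.21742951   3.19174128  40.06314145 110.67220543  -2.23278862
  66.89970288  82.89978104]
True 20 0.02 [-37.  13.  33. 112.  -5.  37.  82.]
True 20 0.04 [-35.  15.  32. 109.  -7.  38.  83.]
True 20 0.09 [-29.  21.  28. 102.  -9.  40.  86.]
True 20 0.12 [-26.  24.  26.  97. -11.  42.  87.]
True 20 0.15 [-24.  27.  25.  92. -12.  43.  88.]
True 30 0.02 [-42.   8.  34. 122.   9.  22.  67.]
True 30 0.04 [-40.  10.  33. 120.   4.  23.  72.]
True 30 0.09 [-34.  16.  30. 113.  -3.  24.  80.]
True 30 0.12 [-28.  19.  24. 109.  -3.  25.  81.]
True 30 0.15 [-22.  21.  18. 104.  -1.  26.  79.]
True 40 0.02 [-35.   5.  22. 132.  64.  12.  11.]
True 40 0.04 [-24.   7.  11. 129.  62.  12.  13.]
True 40 0.09 [-12.  12.   1. 122.  58.  12.  20.]
True 40 0.12 [-10.  15.   1. 118.  52.  12.  26.]
True 40 0.15 [ -9.  18.   1. 114.  46.  12.  33.]
True 50 0.02 [-30.   6.  13. 141. 130.  21. -58.]
True 50 0.04 [-21.   8.   5. 138. 130.  21. -57.]
True 50 0.09 [-21.  13.   9. 132. 135.  18. -60.]
True 50 0.12 [-37.  17.  29. 1
[... 872 characters left out ...]
 13. -171.]
False 40 0.04 [   3.    8.  -18.  128.   70.   16. -173.]
False 40 0.09 [-64.  22.  65. 124. -62.  12. -47.]
False 40 0.12 [-55.  22.  55. 120. -52.  11. -55.]
False 40 0.15 [-51.  26.  54. 115. -56.  14. -52.]
False 50 0.02 [-19.   6.   1. 140. 128.  23. 125.]
False 50 0.04 [ -7.   9. -10. 138. 127.  23. 127.]
False 50 0.09 [ -5.  13. -10. 131. 128.  21. 129.]
False 50 0.12 [-12.  16.   1. 128. 131.  18. 126.]
False 50 0.15 [-11.  18.   1. 123. 131.  16. 128.]
False 60 0.02 None
False 60 0.04 [ 34.  28. -62. 144. 134.  57. 128.]
False 60 0.09 [ 36.  33. -62. 137. 135.  56. 134.]
False 60 0.12 [ 29.  30. -51. 134. 138.  50. 131.]
False 60 0.15 [ 30.  33. -51. 130. 138.  49. 134.]
```

```bash
python3 - <<'E'
from h import *
az=np.arctan2(.5238,.1677); r=.40
robot.move_to([r*np.cos(az),r*np.sin(az),.30],robot.current_eef_rot())
j=np.array(robot.current_joint_positions()); print(j.round(1)); j[0]=-2; robot.move_j(j)
print(robot.current_tool_pos().round(3),robot.current_eef_rot(), robot.current_time_s())
fingers.gripper_to(0.6)
s=R2w([-.135,0,.30]);robot.move_to(s,tilt(0)[0])
print(robot.current_joint_positions().round(1),robot.current_tool_pos().round(3),robot.current_time_s())
im=vision.grab_frame("wrist"); cv2.imwrite("pics/w1.png",im[:,:,::-1])
im=vision.grab_frame("top"); cv2.imwrite("pics/t1.png",im[:,:,::-1])
E
```

```text
[-74.9  -2.    0.3  97.4   0.   84.5  -2.4]
[ 0.401 -0.004  0.299] [ 1.79979995e+02 -3.03049608e-02  8.94587632e+01] 3.2083
[-4.6 -0.3  0.3 95.7  0.  84.6 80. ] [0.414 0.013 0.3  ] 4.9333
```

View pics/w1.png

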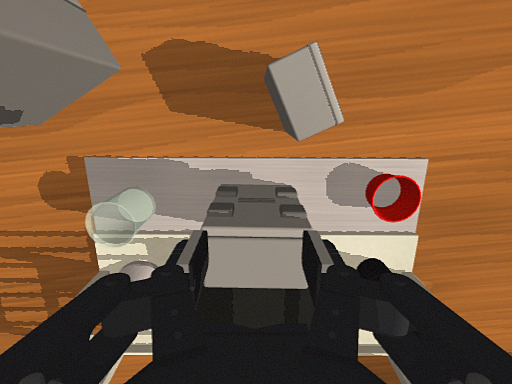

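View pics/t1.png

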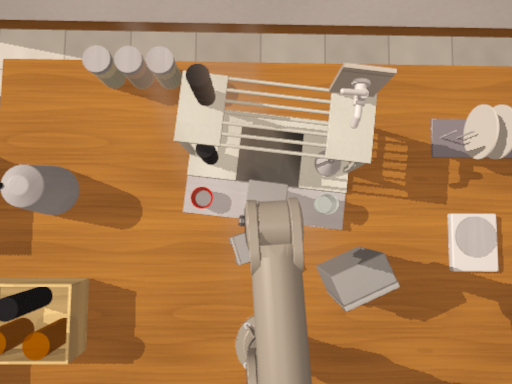

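```bash
python3 - <<'E'
from h import *
o=tilt(0)[0]
robot.line_to(R2w([-.135,0,.178]),o,velocity=.15)
print(robot.current_contact_force().round(1))
print(robot.line_to(R2w([-.09,0,.178]),velocity=.05,f_stop=15),robot.current_contact_force().round(1))
im=vision.grab_frame("wrist"); cv2.imwrite("pics/w2.png",im[:,:,::-1])
im=vision.grab_frame("scene"); cv2.imwrite("pics/s2.png",im[:,:,::-1]);print(robot.current_time_s())
E
```

```text
[ 0.2 -0.4 -0.1]
False [-0.3 -0.4 -0.5]
7.15
```

View pics/w2.png

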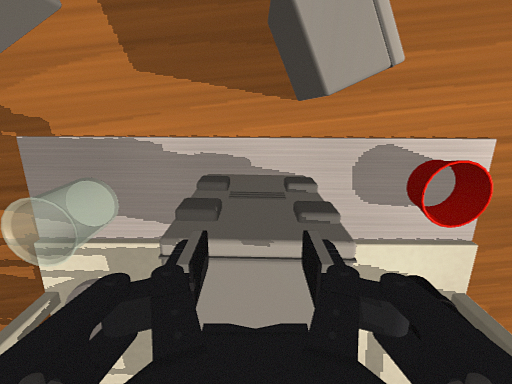

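View pics/s2.png

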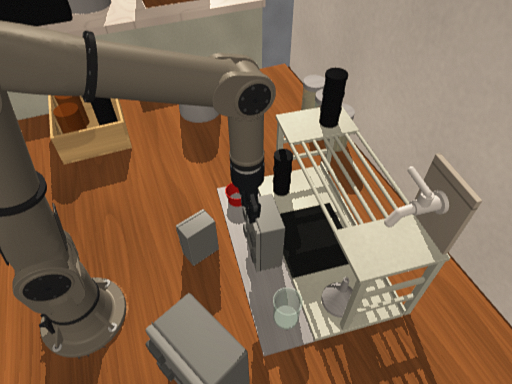

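```bash
python3 - <<'E'
from h import *
for x in (-.06,-.03,-.01,.003):
    r=robot.line_to(R2w([x,0,.178]),velocity=.05,f_stop=15)
    print(x,r,robot.current_contact_force().round(1),robot.current_time_s())
    im=vision.grab_frame("scene"); cv2.imwrite(f"pics/s3_{int(1000*x)}.png",im[:,:,::-1])
    if r: break
a=np.hstack([cv2.imread(f"pics/s3_{k}.png")[120:330,180:370] for k in(-60,-30,-10,3)])
cv2.imwrite("pics/s3.png",a)
E
```

```text
-0.06 False [1.  0.1 0.3] 7.9
-0.03 False [-0.   0.2 -0.4] 8.7
-0.01 False [-1.5  0.6 -0.2] 9.3
0.003 False [-0.8 -0.7  0.6] 9.7583
```

View pics/s3.png

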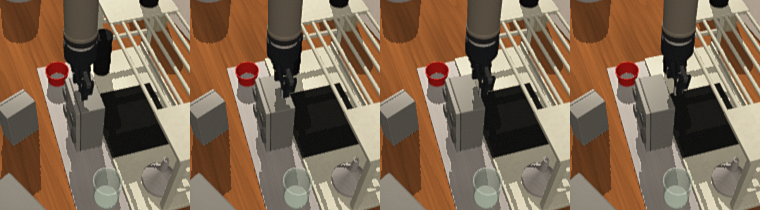

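```bash
python3 - <<'E'
from h import *
im=vision.grab_frame("wrist"); cv2.imwrite("pics/w4.png",im[:,:,::-1])
a=np.hstack([cv2.imread(f"pics/s3_{k}.png")[130:290,200:330] for k in(-60,-10,3)])
cv2.imwrite("pics/s4.png",cv2.resize(a,None,fx=2,fy=2,interpolation=cv2.INTER_CUBIC))
E
```

```text
(no output)
```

View pics/s4.png

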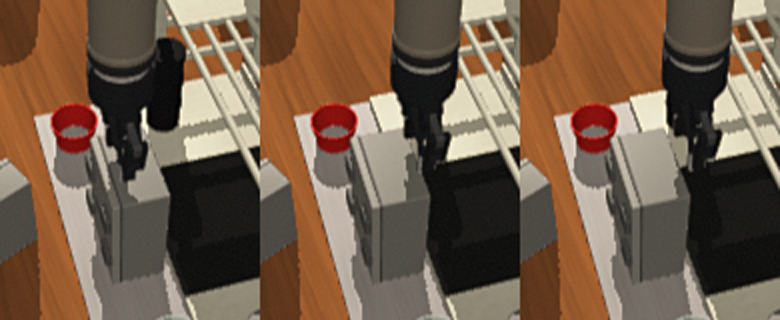

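View pics/w4.png

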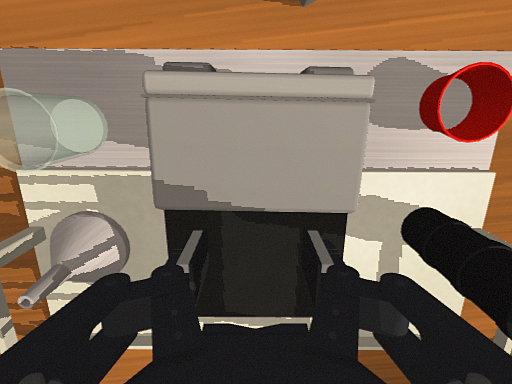

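```bash
cat >> h.py <<'E'
def wray(uv,pos,rpy):
    c=vision.calibration("wrist"); T=c["T_tool_cam"]; K=c["mtx"]
    M=Ro.from_euler("xyz",rpy,degrees=True).as_matrix()
    d=np.linalg.solve(K,np.array([uv[0],uv[1],1.]))*[1,-1,-1]
    return pos+M@T[:3,3], M@T[:3,:3]@d
def wplane(uv,z,pos,rpy):
    o,d=wray(uv,pos,rpy); return o+d*(z-o[2])/d[2]
def w2R(P): return (np.atleast_2d(P)-[RK[0],RK[1],0])@Rz(RK[2])
E
python3 - <<'E'
from h import *
p=robot.current_tool_pos();r=robot.current_eef_rot();print(p,r,robot.current_finger_gap())
for z in(.186,.165,.15):
  print(z,[ (w2R(wplane(u,z,p,r))[0]*1000).round(0)[:2] for u in((145,72),(375,76),(155,209),(361,213))])
# mat front corners (step) & tray
print([ (w2R(wplane(u,.022,p,r))[0]*1000).round(0)[:2] for u in((165,211),(346,214),(350,170),(20,170),(495,172))])
print([ (w2R(wplane(u,.006,p,r))[0]*1000).round(0)[:2] for u in((0,50),(512,48))])
im=cv2.imread("pics/w4.png"); print(im[60:100:3,260].tolist())
for n,L in(("top",None),("scene",None)):
  im=vision.grab_frame(n); cv2.imwrite(f"pics/{n}5.png",im[:,:,::-1])
a=cv2.imread("pics/scene5.png")[150:290,200:330];cv2.imwrite("pics/s5.png",cv2.resize(a,None,fx=4,fy=4,interpolation=cv2.INTER_CUBIC))
E
```

```text
[ 5.51118679e-01 -4.90431335e-04  1.77902882e-01] [-1.79996468e+02 -2.27105190e-02  1.74219807e+02] 0.5982601545311165
0.186 [array([-87., -56.]), array([-85.,  61.]), array([-13., -58.]), array([-11.,  62.])]
0.165 [array([-89., -63.]), array([-87.,  69.]), array([ -6., -66.]), array([-3., 70.])]
0.15 [array([-91., -69.]), array([-89.,  75.]), array([ -0., -71.]), array([ 3., 76.])]
[array([  49., -108.]), array([ 52., 110.]), array([ -2., 109.]), array([  -2., -270.]), array([  1., 277.])]
[array([-130., -274.]), array([-132.,  276.])]
[[174, 188, 201], [181, 192, 207], [175, 184, 198], [182, 191, 206], [143, 153, 165], [135, 149, 157], [155, 169, 180], [155, 167, 178], [155, 170, 179], [150, 167, 178], [155, 167, 180], [132, 147, 153], [100, 109, 116], [106, 114, 123]]
```

View pics/s5.png

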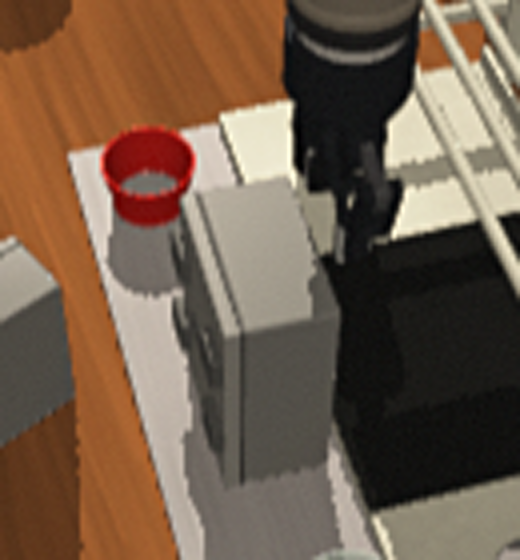

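```bash
python3 - <<'E'
from h import *
c=vision.calibration("wrist");T=c["T_tool_cam"];K=c["mtx"]
for zt in(-.01,0,.01,.017):
  for y in(.0255,.0355):
    q=np.linalg.inv(T)@[0,y,zt,1]; u=K@(q[:3]*[1,-1,-1]); 
    q=np.linalg.inv(T)@[-.011,y,zt,1]; v=K@(q[:3]*[1,-1,-1]);q=np.linalg.inv(T)@[.011,y,zt,1]; w=K@(q[:3]*[1,-1,-1]);print(zt,y,(w/w[2])[:2].round(),(u/u[2])[:2].round(),(v/v[2])[:2].round())
p=robot.current_tool_pos()
for z in(.16,.17,.18,.19):
  print(z,proj("scene",[R2w([.003,-.03,z]),R2w([.003,.03,z])]).round(0).tolist())
a=cv2.imread("pics/w4.png")[200:384,120:400];cv2.imwrite("pics/w4c.png",cv2.resize(a,None,fx=2.8,fy=2.8,interpolation=cv2.INTER_CUBIC))
E
```

```text
-0.01 0.0255 [299. 219.] [298. 236.] [298. 253.]
-0.01 0.0355 [316. 219.] [315. 236.] [314. 253.]
0 0.0255 [297. 213.] [296. 229.] [295. 245.]
0 0.0355 [313. 213.] [312. 229.] [311. 245.]
0.01 0.0255 [294. 207.] [294. 223.] [293. 238.]
0.01 0.0355 [310. 207.] [309. 223.] [308. 238.]
0.017 0.0255 [293. 204.] [292. 219.] [292. 234.]
0.017 0.0355 [308. 204.] [307. 219.] [306. 234.]
0.16 [[287.0, 224.0], [280.0, 206.0]]
0.17 [[287.0, 221.0], [280.0, 204.0]]
0.18 [[287.0, 219.0], [280.0, 202.0]]
0.19 [[287.0, 217.0], [280.0, 199.0]]
```

View pics/w4c.png

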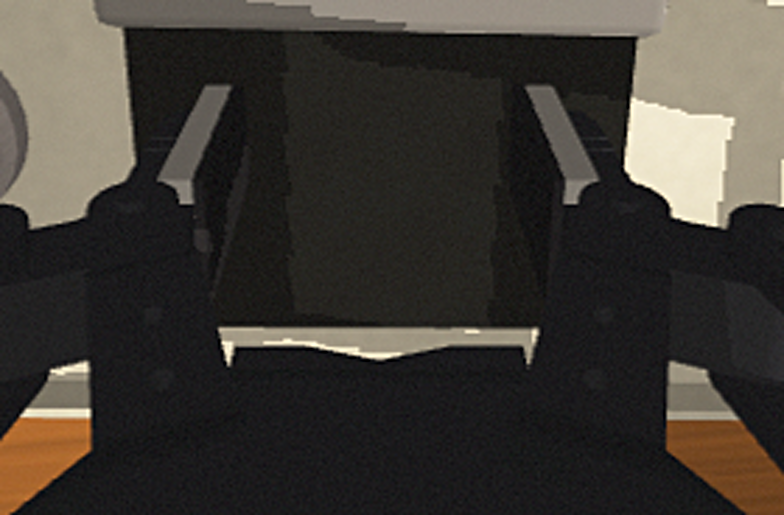

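```bash
python3 - <<'E'
from h import *
robot.line_to(R2w([.003,0,.235]),velocity=.2)
robot.line_to(R2w([-.15,0,.235]),velocity=.25)
for g in(.25,0.):
    fingers.gripper_to(g)
    im=vision.grab_frame("wrist"); cv2.imwrite(f"pics/w6_{int(g*100)}.png",im[:,:,::-1])
    im=vision.grab_frame("scene"); cv2.imwrite(f"pics/s6_{int(g*100)}.png",im[:,:,::-1])
print(robot.current_tool_pos(),robot.current_finger_gap(),robot.current_time_s())
p=w2R(robot.current_tool_pos())[0]
for zt in(-.02,0,.017): print(zt,proj("scene",R2w(p-[0,0,zt])).round(1))
a=np.hstack([cv2.imread(f"pics/w6_{g}.png")[170:370,170:340] for g in(25,0)]+[cv2.imread(f"pics/s6_{g}.png")[120:320,180:300] for g in(0,)])
cv2.imwrite("pics/w6.png",cv2.resize(a,None,fx=1.7,fy=1.7,interpolation=cv2.INTER_CUBIC))
E
```

```text
[0.39899076 0.01496158 0.23503432] -0.0037177184157898696 12.0833
-0.02 [[223.5 203.8]]
0 [[224.  209.2]]
0.017 [[224.5 213.6]]
```

View pics/w6.png

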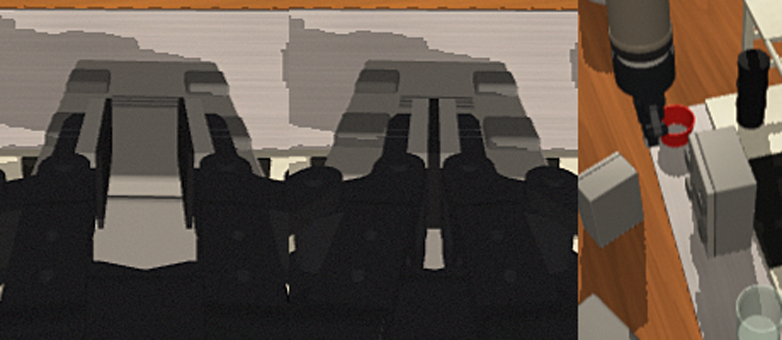

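```bash
python3 - <<'E'
from h import *
fingers.gripper_to(.25)
robot.line_to(R2w([-.15,0.001,.155]),velocity=.2)
F0=robot.current_contact_force()
for x in (-.105,-.085,-.065,-.045):
    r=robot.line_to(R2w([x,0.001,.155]),velocity=.05,f_stop=12)
    print(x,r,(robot.current_contact_force()-F0).round(1),robot.current_time_s())
    im=vision.grab_frame("scene"); cv2.imwrite(f"pics/s7_{int(1000*x)}.png",im[:,:,::-1])
    if r: break
a=np.hstack([cv2.imread(f"pics/s7_{k}.png")[130:290,200:330] for k in(-105,-85,-65,-45)])
cv2.imwrite("pics/s7.png",cv2.resize(a,None,fx=1.5,fy=1.5,interpolation=cv2.INTER_CUBIC))
im=vision.grab_frame("wrist"); cv2.imwrite("pics/w7.png",im[:,:,::-1])
E
```

```text
-0.105 False [-0.5 -0.4 -1.2] 14.025
-0.085 False [-1.8 -0.7 -1.5] 14.625
-0.065 False [-2.  -0.1 -1.1] 15.225
-0.045 False [-1.1  0.3 -1.7] 15.825
```

View pics/s7.png

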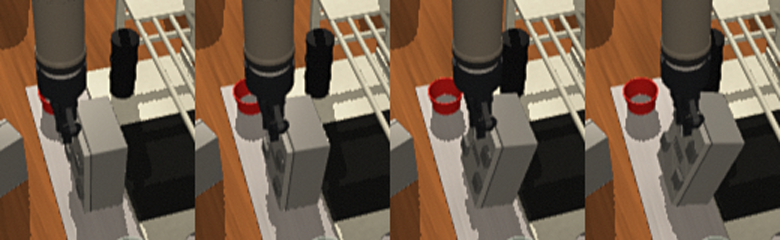

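View pics/w7.png

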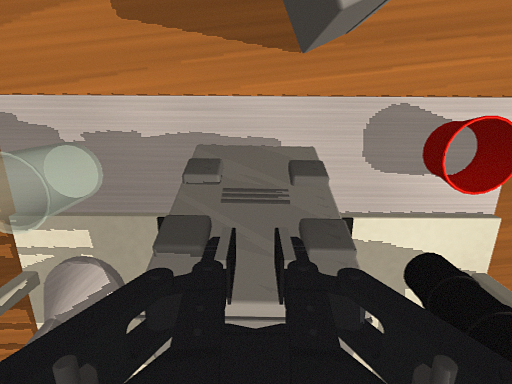

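```bash
python3 - <<'E'
from h import *
for x in (-.035,-.025,-.015,-.005,.005):
    r=robot.line_to(R2w([x,0.001,.157]),velocity=.04,f_stop=12)
    f=robot.current_contact_force()
    print(x,r,f.round(1),robot.current_time_s())
    im=vision.grab_frame("scene"); cv2.imwrite(f"pics/s8_{int(1000*x)}.png",im[:,:,::-1])
    if r: break
    # fallen?
    d=recognise("case","scene"); print([(np.round(k["rect"]),round(k["p"],2)) for k in d][:3])
    if np.hypot(*f[:2])<.6 and x>-.02: break
im=im[:,:,::-1][130:300,200:370];cv2.imwrite("pics/s8.png",cv2.resize(im,None,fx=3,fy=3,interpolation=cv2.INTER_CUBIC))
E
```

```text
-0.035 False [-0.4 -0.9  0.3] 16.3333
[(array([199., 338., 104.,  87.]), 0.95), (array([195., 235.,  41.,  55.]), 0.6), (array([281., 227.,  60.,  75.]), 0.57)]
-0.025 False [-0.5  0.9 -0.2] 16.8333
[(array([199., 338., 104.,  91.]), 0.9), (array([287., 227.,  72.,  76.]), 0.86), (array([194., 237.,  38.,  56.]), 0.82)]
-0.015 False [-0.5 -0.4 -0.6] 17.3333
[(array([196., 238.,  44.,  52.]), 0.87), (array([299., 235.,  74.,  58.]), 0.81), (array([198., 338., 104.,  87.]), 0.77)]
-0.005 False [-0.2  0.1  0.6] 17.8333
[(array([297., 234.,  71.,  62.]), 0.91), (array([197., 237.,  42.,  58.]), 0.75), (array([198., 336., 102.,  87.]), 0.69)]
```

View pics/s8.png

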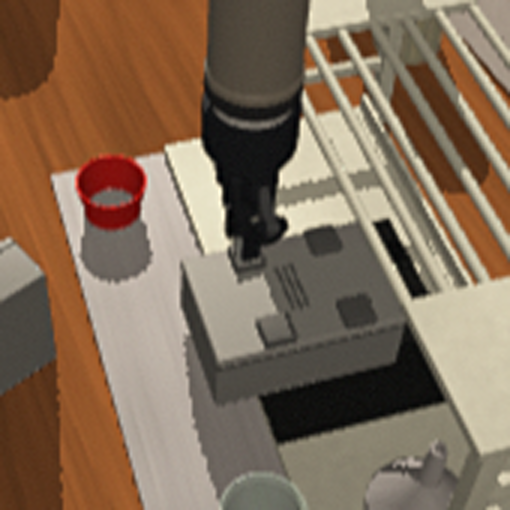

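```bash
python3 - <<'E'
from h import *
robot.line_to(R2w([-.05,0.001,.235]),velocity=.25)
fingers.gripper_to(0.)
robot.move_to(R2w([-.14,0.001,.26]),tilt(25)[0])
print(robot.current_joint_positions().round(1),robot.current_tool_pos(),robot.current_eef_rot(),robot.current_time_s())
for n in("wrist","scene","top"):
    im=vision.grab_frame(n); cv2.imwrite(f"pics/{n}9.png",im[:,:,::-1])
    for l in ("tab_low_left_top",):
        print(n,[(np.round(k["rect"],1).tolist(),round(k["p"],2)) for k in recognise(l,n)][:6])
a=cv2.imread("pics/scene9.png")[180:280,240:350];cv2.imwrite("pics/s9.png",cv2.resize(a,None,fx=6,fy=6,interpolation=cv2.INTER_CUBIC))
E
```

```text
Traceback (most recent call last):
station.PlanningError: the arm cannot take that pose within its joint ranges
```

```bash
python3 - <<'E'
from h import *
for t in(0,15,50,60):
  for x,z in((-.14,.26),(-.1,.22),(-.06,.2),(-.02,.17),(.02,.15)):
    j=robot.inverse_kinematics(R2w([x,0,z]),tilt(t)[0]); print(t,x,z,None if j is None else np.round(j))
robot.move_to(R2w([-.12,0.001,.24]),tilt(0)[0])
print(robot.current_time_s())
for n in("wrist","scene","top"):
    im=vision.grab_frame(n); cv2.imwrite(f"pics/{n}9.png",im[:,:,::-1])
    for l in ("tab_low_left_top",):
        print(n,[(np.round(k["rect"],1).tolist(),round(k["p"],2)) for k in recognise(l,n)][:6])
a=cv2.imread("pics/scene9.png")[180:280,240:350];cv2.imwrite("pics/s9.png",cv2.resize(a,None,fx=6,fy=6,interpolation=cv2.INTER_CUBIC))
E
```

```text
0 -0.14 0.26 [ -5.  -0.   0. 101.   0.  79.  80.]
0 -0.1 0.22 [ -4.   6.   1. 101.  -0.  74.  81.]
0 -0.06 0.2 [-4. 11.  1. 97. -0. 72. 82.]
0 -0.02 0.17 [-3. 17.  2. 94. -0. 69. 83.]
0 0.02 0.15 [-3. 22.  2. 89. -1. 68. 83.]
15 -0.14 0.26 [ -6. -12.  -1. 113.   3.  64.  76.]
15 -0.1 0.22 [ -5.  -6.  -1. 114.   4.  57.  77.]
15 -0.06 0.2 [ -5.   0.   0. 111.   3.  54.  78.]
15 -0.02 0.17 [ -5.   6.   1. 109.   3.  50.  79.]
15 0.02 0.15 [ -4.  12.   1. 105.   3.  48.  80.]
50 -0.14 0.26 None
50 -0.1 0.22 None
50 -0.06 0.2 [ -3. -16. -10. 144.  74.  13.   2.]
50 -0.02 0.17 [  6.  -6. -16. 142. 116.  12. -38.]
50 0.02 0.15 [ 51.   7. -61. 138. 123.  20. -41.]
60 -0.14 0.26 None
60 -0.1 0.22 None
60 -0.06 0.2 None
60 -0.02 0.17 None
60 0.02 0.15 [ 45.  16. -61. 146. 142.  43. -58.]
19.1667
wrist []
scene [([282.4, 215.2, 18.4, 13.7], 0.6), ([164.8, 371.6, 16.5, 17.1], 0.51)]
top [([257.4, 153.3, 8.5, 4.8], 0.64), ([254.5, 174.4, 11.6, 8.8], 0.38)]
```

View pics/s9.png

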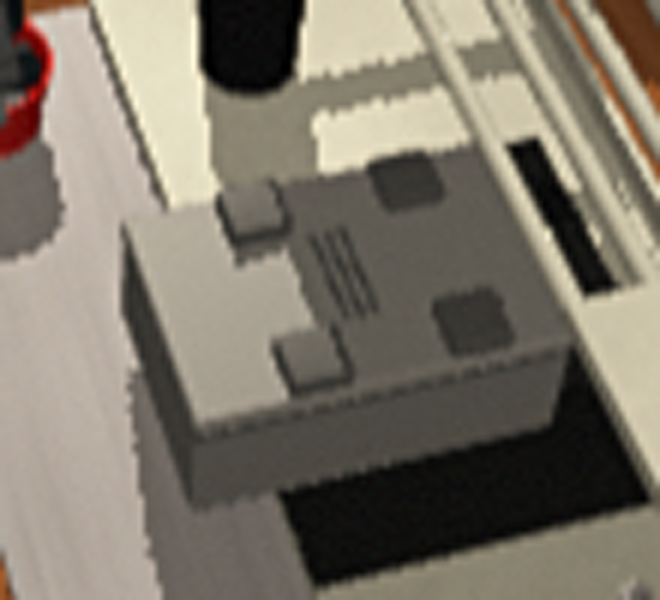

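View pics/wrist9.png

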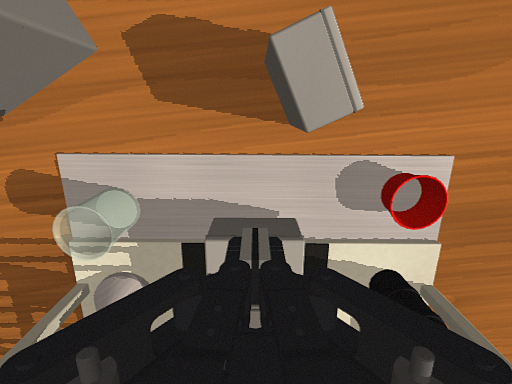

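View pics/top9.png

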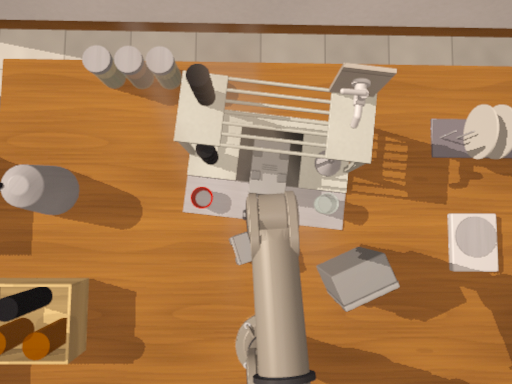

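```bash
cat > fitl.py <<'E'
from h import *
import sys
b=lambda x,y:((x-2.5)/6+240,(y-2.5)/6+180)
S=[((60,43),b(252,210)),((60,-43),b(313,357)),((136,43),b(407,180)),((136,-43),b(474,322))]
T=[((60,43),(254.5,174.4)),((136,43),(257.4,153.3))]
def tabs(q,yz=None):
    L=np.array(yz if yz is not None else [s[0] for s in S])/1e3
    P=np.c_[L[:,1],L[:,0],np.full(len(L),.107)]  # along=case z, lateral=case y
    P=P[:,[1,0,2]]
    return rack2w(RK,rack2w(q,P))
def res(q,use):
    r=[]
    for n,L in use: r.append(proj(n,tabs(q,[l[0] for l in L]))-np.array([l[1] for l in L]))
    return np.vstack(r).ravel()
if __name__=="__main__":
    for use in([("scene",S)],[("scene",S),("top",T)]):
        s=least_squares(res,[-.02,0,0],args=(use,)); print(s.x.round(4),np.degrees(s.x[2]).round(2)); print(s.fun.reshape(-1,2).round(1).tolist())
    a=cv2.imread("pics/top9.png")[120:210,220:320];cv2.imwrite("pics/t9.png",cv2.resize(a,None,fx=6,fy=6,interpolation=cv2.INTER_CUBIC))
    print(proj("scene",R2w([0,-.11,.022])), "expected obs of mat corner in s9:",b(290,497))
E
python3 fitl.py
```

```text
[-0.045  -0.0015 -0.0122] -0.7
[[0.2, 0.1], [-0.2, 0.2], [0.0, -0.4], [-0.1, -0.0]]
[-0.0455 -0.001  -0.0061] -0.35
[[-0.1, -0.0], [-0.3, 0.0], [-0.4, -0.6], [-0.3, -0.4], [0.9, 0.5], [0.6, -1.4]]
[[292.36195483 277.75065312]] expected obs of mat corner in s9: (287.9166666666667, 262.4166666666667)
```

View pics/t9.png

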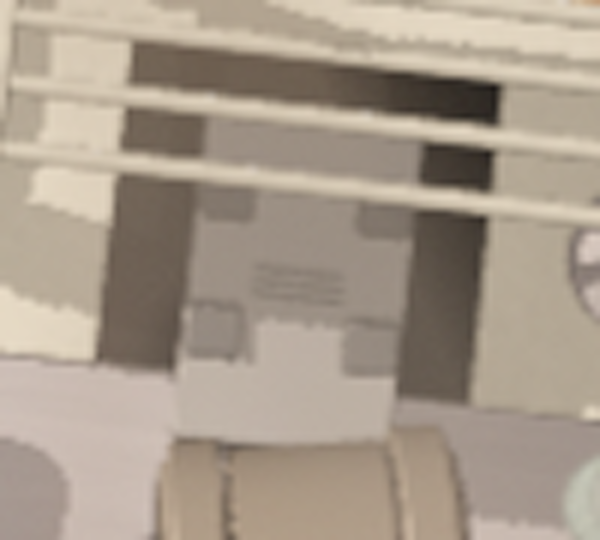

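```bash
cat >> h.py <<'E'
Q=np.array([-.0452,-.0012,-.008])
def tabw(along,lat,z,back=.0):
    return R2w(rack2w(Q,[along-back,lat,z])[0])
def press_tcp(c,t,reach=-.018,half=.011):
    rpy,M=tilt(t); return np.array(c)-M[:,2]*reach-M[:,0]*half, rpy
def press(along,lat,t,back,above=.035,fs=14,v=.015,low=.085,first="move"):
    p,r=press_tcp(tabw(along,lat,.107+above,back),t)
    robot.move_to(p,r) if first=="move" else robot.line_to(p,r,velocity=.12)
    p,r=press_tcp(tabw(along,lat,.107+.014,back),t); robot.line_to(p,r,velocity=.08)
    F0=robot.current_contact_force()
    p2,_=press_tcp(tabw(along,lat,low,back),t)
    s=robot.line_to(p2,velocity=v,f_stop=fs)
    e=robot.current_tool_pos()-p; print("stop",s,"tip z est",round(.121+e[2],4),"dF",(robot.current_contact_force()-F0).round(1),"t",robot.current_time_s())
    return s
def up(along,lat,t,back,above=.035):
    p,r=press_tcp(tabw(along,lat,.107+above,back),t); robot.line_to(p,velocity=.15)
E
python3 - <<'E'
from h import *
for al,t,b in((.06,20,.0),(.136,30,.006),(.136,35,.006),(.136,38,.006),(.136,50,.006)):
  for lat in(.043,-.043):
    for z in(.150,.09):
      p,r=press_tcp(tabw(al,lat,z,b),t); j=robot.inverse_kinematics(p,r); print(al,t,lat,z,p.round(3),None if j is None else np.round(j,1))
E
```

```text
0.06 20 0.043 0.15 [0.584 0.038 0.137] [ -8.1  12.   -0.5 109.1   7.8  39.8  70.5]
0.06 20 0.043 0.09 [0.584 0.038 0.077] [ -9.   16.4   0.6 113.2   9.1  31.3  68.7]
0.06 20 -0.043 0.15 [ 0.575 -0.048  0.137] [ -0.6  10.7   3.3 110.7   0.8  38.6  86.1]
0.06 20 -0.043 0.09 [ 0.575 -0.048  0.077] [ -0.4  15.3   3.1 114.8   0.7  29.9  86.2]
0.136 30 0.043 0.15 [0.656 0.03  0.14 ] [ -9.9  14.9   2.1 109.4  13.9  27.1  65.4]
0.136 30 0.043 0.09 [0.656 0.03  0.08 ] [-12.4  19.7   5.1 113.1  16.1  18.7  62.3]
0.136 30 -0.043 0.15 [ 0.646 -0.056  0.14 ] [ -0.3  13.7   3.2 111.    2.   25.4  85.2]
0.136 30 -0.043 0.09 [ 0.646 -0.056  0.08 ] [-1.000e-01  1.870e+01  3.000e+00  1.146e+02  2.300e+00  1.680e+01
  8.470e+01]
0.136 35 0.043 0.15 [0.656 0.03  0.142] [-12.5  13.2   4.  114.4  22.4  19.7  56.4]
0.136 35 0.043 0.09 [0.656 0.03  0.082] [  8.   20.1 -20.3 117.1  59.3  17.9  21.9]
0.136 35 -0.043 0.15 [ 0.647 -0.056  0.142] [ -0.8  12.1   3.4 115.9   4.3  17.2  82.8]
0.136 35 -0.043 0.09 [ 0.647 -0.056  0.082] [ 28.1  20.6 -30.8 118.3  57.5  14.8  33.7]
0.136 38 0.043 0.15 [0.657 0.03  0.143] [-16.1  12.5   7.6 117.3  30.1  15.3  48.2]
0.136 38 0.043 0.09 [0.657 0.03  0.083] [ -1.2  18.8  -9.8 120.1  71.9  13.1   7.5]
0.136 38 -0.043 0.15 [ 0.647 -0.056  0.143] [ -1.6  11.3   4.1 118.8   6.8  12.   80.2]
0.136 38 -0.043 0.09 [ 0.647 -0.056  0.083] [ 28.3  20.3 -31.  121.1  78.2  12.5  13.1]
0.136 50 0.043 0.15 [0.658 0.03  0.147] [ 40.2  23.6 -61.5 126.  109.5  34.  -22. ]
0.136 50 0.043 0.09 [0.658 0.03  0.087] [ 38.   35.2 -61.6 128.5 121.9  44.7 -29.7]
0.136 50 -0.043 0.15 [ 0.648 -0.056  0.147] [ 54.   21.3 -60.8 127.8 119.2  23.  -23.4]
0.136 50 -0.043 0.09 [ 0.648 -0.056  0.087] [ 51.8  33.6 -61.3 130.3 130.9  35.2 -29.4]
```

```bash
python3 - <<'E'
from h import *
s=press(.06,-.043,20,0)
im=vision.grab_frame("scene"); cv2.imwrite("pics/s10.png",cv2.resize(im[150:280,220:370,::-1],None,fx=4,fy=4,interpolation=cv2.INTER_CUBIC))
if s: up(.06,-.043,20,0)
im=vision.grab_frame("scene"); cv2.imwrite("pics/s10b.png",cv2.resize(im[150:280,220:370,::-1],None,fx=4,fy=4,interpolation=cv2.INTER_CUBIC))
E
```

```text
stop True tip z est 0.0994 dF [-4.   1.6  6. ] t 22.125
```

View pics/s10.png

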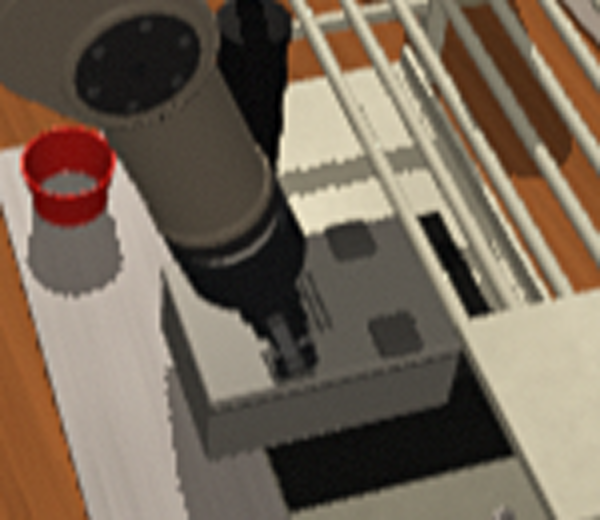

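View pics/s10b.png

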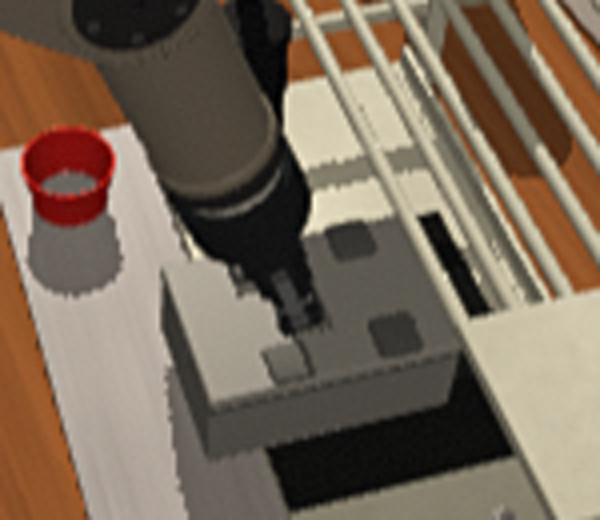

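```bash
python3 - <<'E'
from h import *
s=press(.06,.043,20,0,first="line")
if s: up(.06,.043,20,0)
for t in(32,33,34,35):
  for lat in(.043,-.043):
    o=[]
    for z in(.142,.121,.103,.097):
      p,r=press_tcp(tabw(.136,lat,z,.007),t); j=robot.inverse_kinematics(p,r); o.append(None if j is None else np.round(np.array(j)[[0,2,4,5]],0).tolist())
    print(t,lat,o)
im=vision.grab_frame("scene"); cv2.imwrite("pics/s11.png",cv2.resize(im[150:280,220:370,::-1],None,fx=4,fy=4,interpolation=cv2.INTER_CUBIC))
E
```

```text
stop True tip z est 0.0994 dF [-3.4 -0.1  5.4] t 25.4167
32 0.043 [[-13.0, 6.0, 15.0, 23.0], [-14.0, 7.0, 16.0, 20.0], [-15.0, 8.0, 17.0, 17.0], [-15.0, 8.0, 17.0, 16.0]]
32 -0.043 [[-0.0, 3.0, 3.0, 21.0], [0.0, 2.0, 4.0, 18.0], [1.0, 2.0, 5.0, 15.0], [1.0, 2.0, 5.0, 14.0]]
33 0.043 [[-14.0, 6.0, 17.0, 21.0], [-15.0, 8.0, 18.0, 18.0], [-16.0, 9.0, 19.0, 16.0], [-17.0, 10.0, 19.0, 15.0]]
33 -0.043 [[-0.0, 3.0, 4.0, 19.0], [0.0, 2.0, 4.0, 16.0], [0.0, 2.0, 5.0, 14.0], [1.0, 2.0, 6.0, 13.0]]
34 0.043 [[-15.0, 7.0, 19.0, 20.0], [-17.0, 9.0, 20.0, 17.0], [-18.0, 11.0, 20.0, 14.0], [-18.0, 11.0, 20.0, 13.0]]
34 -0.043 [[-0.0, 3.0, 4.0, 18.0], [0.0, 2.0, 5.0, 15.0], [0.0, 2.0, 7.0, 12.0], [11.0, -10.0, 25.0, 12.0]]
35 0.043 [[-16.0, 8.0, 20.0, 18.0], [-18.0, 11.0, 21.0, 15.0], [-20.0, 12.0, 22.0, 12.0], [-20.0, 13.0, 23.0, 11.0]]
35 -0.043 [[-0.0, 3.0, 5.0, 16.0], [-0.0, 3.0, 6.0, 13.0], [19.0, -20.0, 39.0, 13.0], [19.0, -20.0, 43.0, 12.0]]
```

View pics/s11.png

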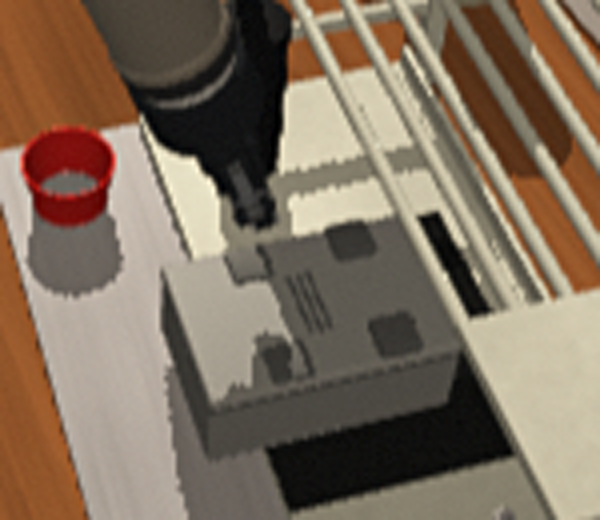

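```bash
cat >> h.py <<'E'
def presshi(lat,t=33,back=.007,low=.095,fs=14,v=.015,entry="move"):
    p,r=press_tcp(tabw(.075,lat,.128,0),t)
    robot.move_to(p,r) if entry=="move" else robot.line_to(p,r,velocity=.1)
    F0=robot.current_contact_force()
    p,r=press_tcp(tabw(.136,lat,.118,back),t)
    if robot.line_to(p,r,velocity=.06,f_stop=8): print("hit on approach",robot.current_tool_pos()-p); return None
    print("approach dF",(robot.current_contact_force()-F0).round(1))
    p2,_=press_tcp(tabw(.136,lat,low,back),t)
    s=robot.line_to(p2,velocity=v,f_stop=fs)
    e=robot.current_tool_pos()-p; print("stop",s,"tip z est",round(.118+e[2],4),"dF",(robot.current_contact_force()-F0).round(1),"t",robot.current_time_s(),"j6",robot.current_joint_positions()[5].round(1))
    return s
def outhi(lat,t=33,back=.007):
    p,r=press_tcp(tabw(.136,lat,.115,back),t); robot.line_to(p,velocity=.1)
    p,r=press_tcp(tabw(.075,lat,.128,0),t); robot.line_to(p,velocity=.15)
E
python3 - <<'E'
from h import *
s=presshi(.043,entry="move")
im=vision.grab_frame("scene"); cv2.imwrite("pics/s12.png",cv2.resize(im[110:280,210:380,::-1],None,fx=3.5,fy=3.5,interpolation=cv2.INTER_CUBIC))
E
```

```text
approach dF [-0.9 -0.7 -0.4]
stop True tip z est 0.099 dF [-4.  -0.1  5. ] t 28.65 j6 15.0
```

View pics/s12.png

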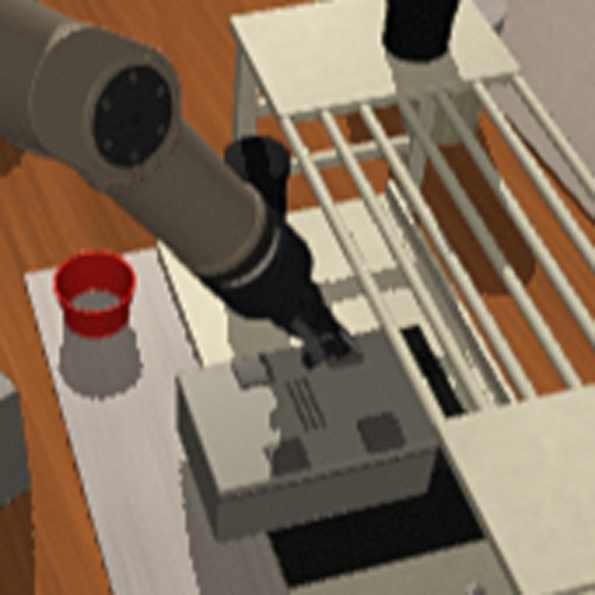

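```bash
python3 - <<'E'
from h import *
outhi(.043)
s=presshi(-.043,entry="line")
im=vision.grab_frame("scene"); cv2.imwrite("pics/s13.png",cv2.resize(im[110:280,210:380,::-1],None,fx=3.5,fy=3.5,interpolation=cv2.INTER_CUBIC))
if s: outhi(-.043)
robot.move_to(R2w([-.10,0,.25]),tilt(0)[0])
for n in("scene","top"):
    im=vision.grab_frame(n); cv2.imwrite(f"pics/{n}14.png",im[:,:,::-1])
print(robot.current_time_s())
a=cv2.imread("pics/scene14.png")[180:280,240:350];cv2.imwrite("pics/s14.png",cv2.resize(a,None,fx=6,fy=6,interpolation=cv2.INTER_CUBIC))
E
```

```text
approach dF [ 0.5 -0.2  0.4]
stop True tip z est 0.099 dF [-2.2 -0.1  4.4] t 32.8667 j6 12.8
34.875
```

View pics/s13.png

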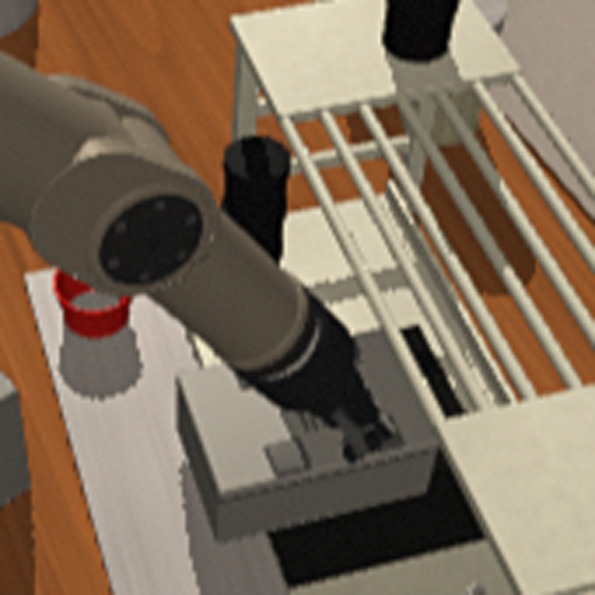

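View pics/s14.png

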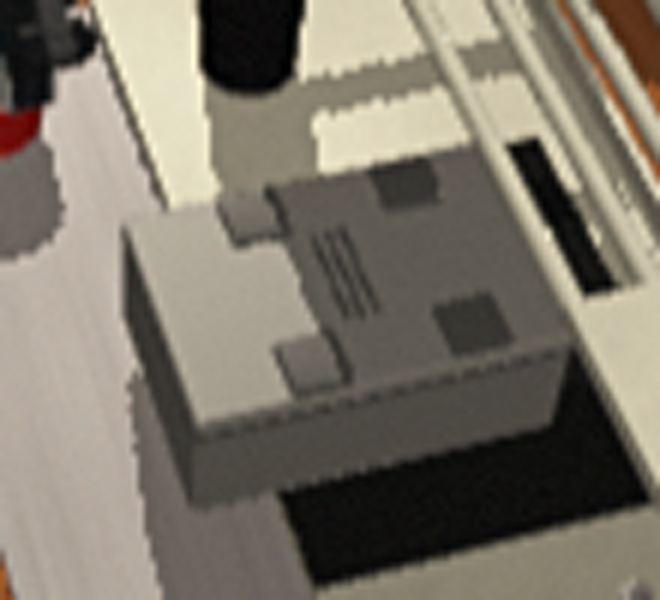

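```bash
python3 - <<'E'
from h import *
press(.06,-.043,20,0,above=.025,fs=22); up(.06,-.043,20,0,.025)
press(.06,.043,20,0,above=.025,fs=22,first="line"); up(.06,.043,20,0,.025)
print(robot.current_time_s())
E
```

```text
stop True tip z est 0.0994 dF [-3.4  1.   6.8] t 37.4167
stop True tip z est 0.0994 dF [-3.1 -0.2  7.3] t 40.4417
40.8167
```

```bash
python3 - <<'E'
from h import *
presshi(.043,fs=22,entry="move"); outhi(.043)
if robot.current_time_s()<48:
    presshi(-.043,fs=22,entry="line"); outhi(-.043)
print(robot.current_time_s())
robot.move_to(R2w([-.10,0,.25]),tilt(0)[0])
im=vision.grab_frame("scene"); cv2.imwrite("pics/s15.png",im[:,:,::-1])
print(robot.current_time_s(),robot.current_contact_force().round(1))
E
```

```text
approach dF [ 1.1  0.6 -0.1]
stop False tip z est 0.0988 dF [-7.5 -0.8 15.1] t 43.975 j6 15.4
approach dF [-0.4  0.2 -0.5]
stop False tip z est 0.0988 dF [-8.5 -0.  13.8] t 48.6 j6 12.7
49.4667
50.525 [-0.5 -0.4 -0.4]
```

View pics/s15.png

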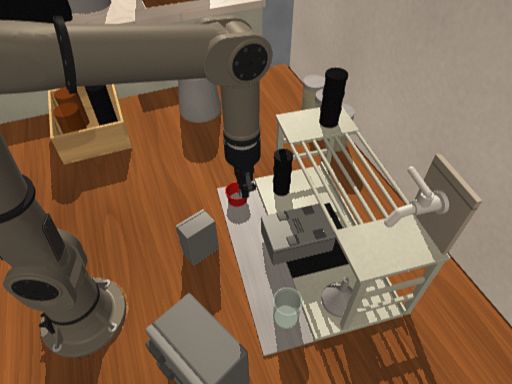

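```bash
python3 -c "
from station import *
from station import workorder
workorder.close_job()"
```

```text
the job is handed in; nothing more can be done
```

I toppled the middle-sized case onto its back on the mat, pressed all four lid tabs home, and handed the job in at about 50.5 s of the 59 s allowed. No verdict was reported.

**Case position:** It lies lid up with its foot about 45 mm before the step. It is about 1 mm off the mat's middle line and within 1° of front to back.

**Tabs:** I pressed each tab twice, the second time harder (up to 22 N). The low tabs stopped at the same height both times. The high tabs moved only 0.2 mm further, held by about 17 N while the commanded depth was 4 mm deeper. I take all four as fully home. The highest force I read was 22 N, against the 45 N limit.

**Surroundings:** In the last scene picture the canisters, funnel, beaker and lens hood stood where they started, and the gripper was clear of everything. I judged this by eye rather than by measuring each one.

**What disagreed:** The fingertips showed up about 17 mm behind the TCP, not 17 mm ahead as stated. Because of this my first push went over the top of the case without touching it. I corrected the height and the second push worked.

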